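# Latch a second slide carrier under the first on the spring scale

### The job

Pick up the loose slide carrier by its blue grip and hang it below the carrier that already hangs on the spring scale: put its yellow safety hook through the red loop and pull it down steadily until the red bar snaps past the orange sprung gate and sits up in the top of the hook. Never pull the scale's pointer past the red overload mark, keep the upper carrier on the scale's hooks, leave everything else on the bench alone, and let go so that both carriers hang freely and still.

Things in the scene. Friction and masses are not known exactly. Their poses are not given: they have to be found in the camera images.
- grip (a point): Centre of the blue grip block (26 mm along x, 18 along y, 40 tall) of the loose lower carrier, 86 mm above its underside. Carrier axes: z up, x from the grip to the central post 47 mm further. Close the fingers along y with the gripper leaning back to -x by 18 to 45 degrees: held upright it would strike the upper carrier when the hook is in the loop.
- lower: The loose lower carrier: steel basket 94 x 80 mm, 31 mm high, with glass slides, a thin central post, the blue grip at -x and a yellow safety hook on top (162 mm high in all, 0.18 to 0.29 kg). Origin under its floor, axes as at the grip. It starts upright on the bench, left or right of the scale.
- hook_seat (a point): On the lower carrier, 45 mm along +x from the grip centre and 67 mm above it: where the red bar's centre lies when home in the top of the hook. The hook is 6 mm round bar in the x-z plane, its mouth 22 mm wide and open downwards; back leg 14 mm to -x of this point, top 9 mm above it, free tip 14 mm to +x, ending 25 mm below it.
- gate (a point): Hinge of the orange gate, on the hook's back leg 11 mm below the seat. The gate closes the hook's mouth and swings only upwards on a spring. The carrier's weight alone does not open it: the bar stays under it, 14 mm or so below the seat. Pulling the hook down on the bar opens it, at some 6 to 9 N if the bar lies towards the free tip, far harder near the hinge; it snaps shut under the bar, which then rises to the seat.
- loop_bar (a point): Middle of the lower bar of the red loop under the upper carrier, about 235 mm above the bench. The loop is 6 mm round wire in the y-z plane; its opening is 62 mm wide (y) and 74 mm high, up to the underside of the upper tray (60 mm in x, 100 in y). The hook goes in along +x, from the robot's side. The upper carrier (about 0.2 kg) can swing about y.
- upper: The upper carrier: red loop below, steel tray with two clear dishes, and a top bar above; it hangs on the scale. Origin at the middle of the red lower bar, z up when it hangs still.
- top_bar (a point): Middle of the top bar (8 mm round, along y) of the upper carrier, 130 mm above the red bar; it rests in the scale's two open hooks.
- scale_seat (a point): Midway between the spring scale's two open hooks, where the middle of the top bar lies when properly hung; it moves down with the load. The stand is fixed, its place and heading differ from run to run, and its post stands at the far left of the chain. x of this frame is the direction in which the hook goes through the loop.
- scale (a joint): Downward travel of the scale's hooks and pointer in m, held by a spring: about 3 mm with the upper carrier alone, 6 to 7 mm with both hanging free. The red overload mark is at 0.018 m.
- bottle: Bystander: amber bottle, 64 mm across, 150 mm tall; origin at its underside. It stands on the other side of the scale from the loose carrier.
- tip_box: Bystander: green box 85 x 120 x 60 mm; origin at its underside.
- dishes: Bystander: stack of three clear dishes, 90 mm across, 44 mm tall; origin at its underside.
- mouse: Bystander: black computer mouse on a grey mat, 32 mm high; origin at its underside.
- beaker: Bystander: glass beaker, 70 mm across, 90 mm tall; origin at its underside.
- slide_box: Bystander: orange box 90 x 60 x 30 mm; origin at its underside.
Not all that is in view belongs to the job. Leave any brown or purple look-alike of the lower alone.

How it is judged:
By the outcome, as a careful person would: the job done as asked, in the order asked, and still so for the second after the job is handed in, with the robot touching nothing.
It also fails if it takes over 72 s, if anything falls off the work surface, if the arm or the gripper's body presses on something with over 40 N, if the wrist force passes 120 N, or if a joint passes its speed limit or range.

### The arm

A 6-joint arm with a two-finger parallel gripper is mounted at the origin on the work surface. World frame = base frame: x ahead of the robot, y to its left, z up, the work surface at z = 0. Lengths are in mm, angles in degrees, forces in N, time in s.
With the tool pointing down it reaches from about 350 to 850 mm from the base axis. Payload 8.1 kg.
Tool frame: the origin (TCP) lies midway between the tips of the shut fingers; the grasp point (between the pads) lies 19 mm behind it; z points along the fingers, y is the line along which they close (so a half turn about z gives the same grasp; the last joint's range is limited). The gripper opens to 85 mm and grips with 20 to 120 N. Pads are 22 mm wide; open, the fingers measure 114 mm over their backs; the gripper's body (76 mm by 85 mm) begins 54 mm behind the grasp point. The pads swing forward as they close: fully open they stand 13 mm farther back than shut.
Start: joints at [62.487, 7.471, 85.268, -0, 87.261, -4.893], TCP at [230.754, 553.857, 231.292] pointing down, gripper open.
Joint ranges: [-169.43, 169.43], [-51.17, 129.36], [1.28, 143.12], [-76.62, 256.62], [0, 156.53], [-152.29, 152.29]. Speed limits (degrees/s): [136.94, 136.94, 159.86, 180, 180, 180].

### API

Orientations are given as [roll, pitch, yaw] about the fixed x, y, z axes, in that order (R = Rz(yaw) Ry(pitch) Rx(roll)).
In Python, from bench import sense, snapshot, order, finder gives the robot as it stands.
- The arm moves only by the tool send_rows, never from a script. Its argument "steps" is a list of rows, each a list of 2 entries, a list of its own where there are three numbers: the shift along the world's x, y, z in units of 30 mm (1.0 is 30 mm), then the turn, a rotation vector about the world's x, y, z in rad. In form: [[[dx, dy, dz], [wx, wy, wz]], ...]. A call has 1 to 10 rows; each row is the pose to reach, as a shift and turn from the pose commanded when the call began; what a row does not reach only later rows make up. A row lasts 1/8 s, in which the tool goes at most 62.5 mm and 10.7 degrees, less where a joint would pass 70% of its speed; a pose out of reach is approached as far as the arm can. A call with a gripper value outside its range is refused whole. "fingers" is the closure, from 0 (fully open) to 1 (shut), set as the call begins (left out, the last holds). The fingers move at their own pace and stop on an object; "squeeze" is the grip in N (left out, the last holds). Time passes only in rows, so rows that repeat a pose let the fingers close. It gives the time, the measured TCP pose, the force, the opening and the grip force at its end, in the units of the state.
- sense(): the state, without advancing time (a new reading comes with each control period).
- snapshot(name): name is "scene" or "side" or "wrist"; returns a dict with "img" (400x640x3 uint8, red, green, blue), "K" (3x3 intrinsics, pixels), "k1" (the pictures are not rectified: a ray, as slopes to the right and down, at radius r is drawn at 1 + k1 r^2 times it, then the intrinsics apply), "pose" (4x4, takes a point from camera to world coordinates). Camera axes: x right, y up, looking along -z (the intrinsics and any distortion apply to the point x, -y, -z); pixel columns grow to the right and rows downward; lengths in mm; the calibration is good to about 2 mm. A picture is of the moment at which its call begins. There is no depth.
- order.hand_in(): hands the job in; it is judged then, once.
Trained networks look in the newest picture that a camera, given by its name, has taken for a name from the list of things; names that differ only in an ending like _2 or _b are one class to them, and where a whole thing is asked for, a point or a joint stands for the part that bears it (a point fixed in the world has none). Each returns a list of dicts, best first, with "confidence" (0 to 1); they miss things now and then, are a little off and sometimes report something else, mostly with a low value. They report only what shows in the picture. A call takes as long as a camera call. They do not tell look-alikes from the thing itself.
- finder.find_in(label, camera): "box" ([left, top, width, height] as shares, 0 to 1, of the picture: columns of its width, rows of its height, round what is visible of it).
- finder.trace(label, camera): "mask" (400x640 bool, what is visible of it) and "box" ([left, top, width, height] as shares, 0 to 1, of the picture: columns of its width, rows of its height, round what is visible of it).
- finder.pinpoint(label, camera): "at" ([column, row] as shares, 0 to 1, of the picture: columns of its width, rows of its height: a listed point, or the origin of a listed thing).
The state is a dict: "time": time; "joint_pos": joint angles; "qd": joint speeds; "joint_efforts": joint torques, N m; "tool_pos": TCP position; "tcp_rot": TCP orientation; "ft_force": force on the tool from outside, world axes, zero at the start; "wrist_torque": the same for the moment, N m; "finger_gap": finger opening in mm; "grip_force": force on a finger pad.
Only numpy, scipy, OpenCV 4.12 (cv2) and the standard library are available. Lean on these libraries where they do the work, as an engineer would, in place of code of your own. Each camera call takes 0.05 s, during which the arm holds its last target. There are 200 camera calls.

## Working session

There is one attempt and no reset: what is moved stays moved. The work goes in short steps, Python scripts to look and compute and a tool call to move; the robot and the scene stay as the last step left them, time stands still between calls to the robot, and variables do not carry over. Pictures are saved under pics/ and viewed, at most 12 in all, crops included, and the job is handed in when it is done.

Besides the shell and the picture viewer there is one more tool, called after "Emit:" as name(argument=value, ...), one argument or row to a line, values as JSON. send_rows: Moves the arm, as the interface text tells. Its arguments: {"type":"object","properties":{"steps":{"type":"array"},"fingers":{"type":"number"},"squeeze":{"type":"number"}},"required":["steps"]}

```bash
mkdir -p pics; cat > h.py <<'E'
import numpy as np, cv2
from bench import sense, snapshot, order, finder
def ray(s,at):
    K=s["K"];u=np.array([at[0]*640,at[1]*400])
    d=np.array([(u[0]-K[0,2])/K[0,0],(u[1]-K[1,2])/K[1,1]]);q=d.copy()
    for _ in range(20): q=d/(1+s["k1"]*(q@q))
    P=np.array(s["pose"]);v=P[:3,:3]@np.array([q[0],-q[1],-1]);return P[:3,3],v/np.linalg.norm(v)
def tri(rs):
    A=0;b=0
    for o,v in rs:
        M=np.eye(3)-np.outer(v,v);A=A+M;b=b+M@o
    p=np.linalg.solve(A,b);return p,[round(float(np.linalg.norm((np.eye(3)-np.outer(v,v))@(p-o))),1) for o,v in rs]
def proj(s,p):
    P=np.array(s["pose"]);c=P[:3,:3].T@(np.array(p)-P[:3,3]);q=np.array([c[0],-c[1]])/-c[2]
    q=q*(1+s["k1"]*(q@q));K=s["K"];return [K[0,0]*q[0]+K[0,2],K[1,1]*q[1]+K[1,2]]
def save(s,n,crop=None,z=1):
    im=s["img"]
    if crop: x,y,w,h=crop;im=im[y:y+h,x:x+w]
    cv2.imwrite("pics/"+n,cv2.resize(im[:,:,::-1],None,fx=z,fy=z,interpolation=cv2.INTER_CUBIC))
E
python3 - <<'E'
from h import *
S={}
for c in ["scene","side"]:
    s=S[c]=snapshot(c)
for c in S: save(S[c],c+"0.png",z=1.25); print(c,np.round(S[c]["pose"],2).tolist(),S[c]["k1"])
for n in ["grip","hook_seat","gate","loop_bar","top_bar","scale_seat","lower","bottle","tip_box","dishes","mouse","beaker","slide_box"]:
    R={}
    for c in S:
        R[c]=finder.pinpoint(n,c)
        print(n,c,[(round(r["at"][0]*640),round(r["at"][1]*400),round(r["confidence"],2)) for r in R[c][:4]])
    if all(R.values()):
        p,e=tri([ray(S[c],R[c][0]["at"]) for c in S]);print("   ",np.round(p),e)
print(sense()["time"])
E
```

```text
scene [[-0.39, -0.56, 0.73, 1528.17], [0.92, -0.24, 0.31, 446.1], [-0.0, 0.79, 0.61, 1064.65], [0.0, 0.0, 0.0, 1.0]] 0.04194852125814973
side [[1.0, 0.02, -0.03, 491.14], [-0.03, 0.77, -0.63, -1097.17], [0.01, 0.63, 0.77, 1533.8], [0.0, 0.0, 0.0, 1.0]] -0.12597758343928184
grip scene [(296, 213, 0.88), (242, 175, 0.79), (242, 207, 0.76), (233, 201, 0.32)]
grip side [(310, 284, 0.97), (294, 247, 0.75), (257, 316, 0.61)]
    [ 431. -157.   15.] [66.1, 66.1]
hook_seat scene [(234, 200, 0.65), (249, 162, 0.61)]
hook_seat side [(290, 246, 0.81), (263, 294, 0.68)]
    [ 470. -224.  181.] [75.8, 75.8]
gate scene [(247, 162, 0.74), (289, 189, 0.71), (236, 200, 0.7)]
gate side [(259, 301, 0.86), (321, 277, 0.85), (288, 245, 0.74)]
    [ 311. -344.  143.] [3.1, 3.1]
loop_bar scene [(283, 212, 0.68)]
loop_bar side [(347, 209, 0.74)]
    [606. -49. 226.] [0.9, 0.9]
top_bar scene [(280, 172, 0.65)]
top_bar side [(349, 181, 0.72)]
    [609. -46. 366.] [0.6, 0.6]
scale_seat scene [(279, 173, 0.57), (198, 195, 0.55)]
scale_seat side [(347, 186, 0.45), (367, 176, 0.33)]
    [601. -56. 353.] [1.3, 1.3]
lower scene [(287, 221, 0.86), (239, 232, 0.62), (249, 194, 0.57), (282, 213, 0.49)]
lower side [(265, 317, 0.82), (321, 300, 0.73), (288, 270, 0.68), (346, 206, 0.3)]
    [ 281. -236. -143.] [30.1, 30.1]
bottle scene [(398, 286, 0.81)]
bottle side [(324, 180, 0.78)]
    [538. 293.  -3.] [1.4, 1.4]
tip_box scene [(204, 269, 0.66)]
tip_box side [(378, 308, 0.8), (324, 300, 0.67)]
    [ 706. -295.  -14.] [7.3, 7.3]
dishes scene [(391, 336, 0.92)]
dishes side [(366, 174, 0.53)]
    [719. 324.  -4.] [0.4, 0.4]
mouse scene [(199, 194, 0.58), (175, 231, 0.58)]
mouse side [(290, 369, 0.64)]
    [ 401. -515.    7.] [8.4, 8.4]
beaker scene [(468, 319, 0.73)]
beaker side [(333, 148, 0.81)]
    [583. 499.  -7.] [7.5, 7.5]
slide_box scene [(174, 228, 0.87), (206, 267, 0.35)]
slide_box side [(342, 359, 0.92)]
    [ 576. -491.   -4.] [2.7, 2.7]
1.4
```

View pics/scene0.png

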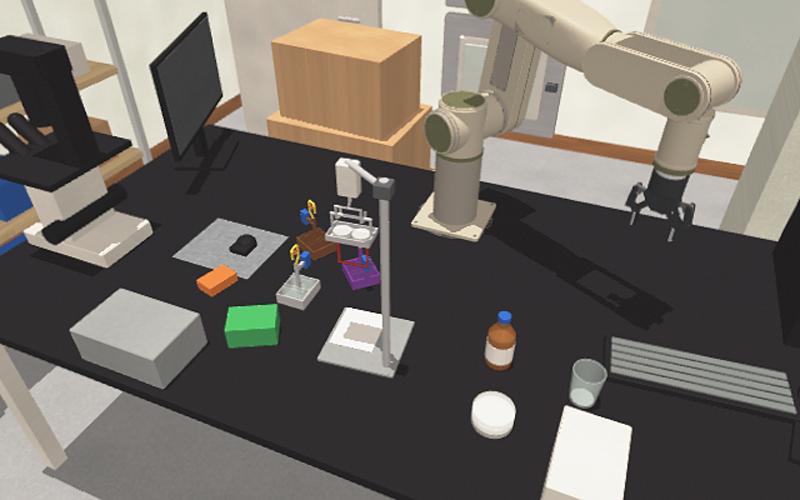

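View pics/side0.png

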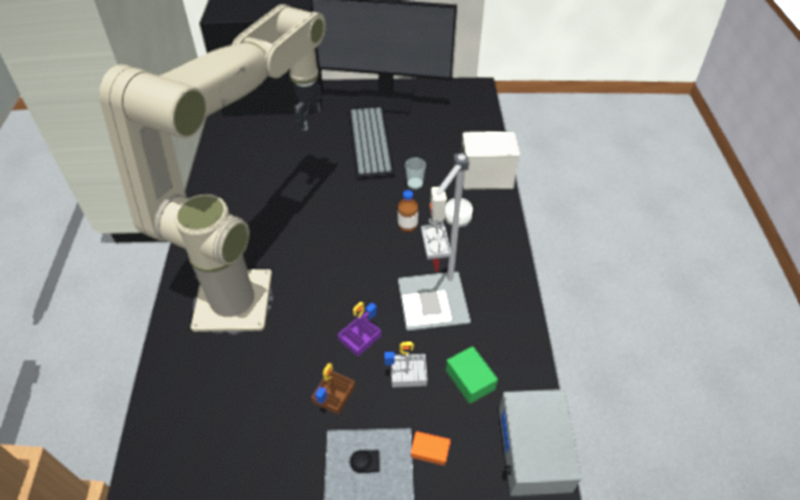

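```bash
python3 - <<'E'
from h import *
S={c:snapshot(c) for c in ["scene","side"]}
a=cv2.resize(S["scene"]["img"][140:260,190:340],None,fx=3.9,fy=3.9,interpolation=2)[:468]
b=cv2.resize(S["side"]["img"][215:335,235:345],None,fx=3.9,fy=3.9,interpolation=2)[:468]
cv2.imwrite("pics/crop.png",cv2.resize(np.hstack([a,b])[:,:,::-1],None,fx=.785,fy=.785))
# pair all candidates
for n in ["grip","hook_seat","lower","gate"]:
    R={c:finder.pinpoint(n,c) for c in S}
    for a in R["scene"]:
        for b in R["side"]:
            p,e=tri([ray(S["scene"],a["at"]),ray(S["side"],b["at"])])
            if e[0]<8: print(n,np.round([a["at"][0]*640,a["at"][1]*400,b["at"][0]*640,b["at"][1]*400]),np.round(p),e[0],round(a["confidence"],2),round(b["confidence"],2))
E
```

```text
grip [247. 206. 310. 285.] [ 472. -256.   83.] 2.7 0.86 0.94
grip [294. 209. 299. 246.] [ 435. -102.   91.] 4.5 0.86 0.8
hook_seat [249. 161. 349. 210.] [ 597. -154.  360.] 4.9 0.91 0.23
hook_seat [233. 200. 326. 273.] [ 531. -261.  156.] 4.6 0.76 0.74
lower [287. 220. 289. 268.] [ 399. -144.    7.] 2.0 0.89 0.58
gate [238. 202. 320. 277.] [ 512. -259.  134.] 2.9 0.92 0.65
gate [288. 190. 288. 248.] [ 400. -140.  136.] 4.5 0.67 0.85
gate [288. 190. 347. 186.] [606. -26. 313.] 3.3 0.67 0.23
gate [244. 162. 258. 300.] [ 314. -346.  146.] 3.3 0.58 0.56
```

View crop.

View pics/crop.png

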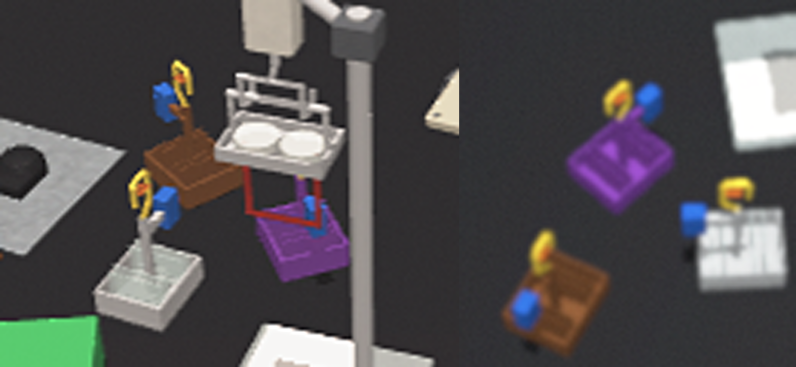

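The three candidates are steel with glass slides (scene 238,232; side 326,296), brown (scene 252,195) and purple (scene 288,220). The crop confirms that the steel one matches the description: its grip is near (472,-256,83) and its hook faces about +x. Next I need the headings and the tool orientation.

```bash
python3 - <<'E'
from h import *
S={c:snapshot(c) for c in ["scene","side"]}
E={}
for c in S:
    im=S[c]["img"].astype(int); r,g,b=im[...,0],im[...,1],im[...,2]
    p=proj(S[c],[606,-49,255]);m=(r>90)&(g<60)&(b<60)
    yy,xx=np.nonzero(m);k=(abs(xx-p[0])<30)&(abs(yy-p[1])<35);xx,yy=xx[k],yy[k]
    print(c,p,k.sum(),xx.min(),xx.max(),yy.min(),yy.max())
    for x in range(xx.min(),xx.max()+1): print(x,yy[xx==x].min(),yy[xx==x].max(),end="; ")
    print()
s=sense();print(s["time"],s["tcp_rot"],s["ft_force"])
save(S["side"],"sidecrop.png",(300,130,100,130),4)
for n in ["upper","scale"]:
  for c in S:
    print(n,c,[(np.round(np.array(r["box"])*[640,400,640,400]),round(r["confidence"],2)) for r in finder.find_in(n,c)[:2]])
E
```

```text
scene [np.float64(281.9833539037868), np.float64(203.74551381573747)] 110 259 294 192 213
259 192 192; 260 193 193; 261 193 193; 262 193 193; 263 193 193; Traceback (most recent call last):
  File "<stdin>", line 9, in <module>
    return umr_minimum(a, axis, None, out, keepdims, initial, where)
ValueError: zero-size array to reduction operation minimum which has no identity
```

Emit:
send_rows(
  steps=[
    [[0.5,-2,1.5],[0,0,0]],
    [[1,-4,3],[0,0,0]],
    [[1.5,-6,4.5],[0,0,0]],
    [[2.5,-8,6],[0,0,0]],
    [[3.5,-10,6],[0,0,0]],
    [[4,-12,6],[0,0,0]],
    [[4,-14,6],[0,0,0]],
    [[4,-16,6],[0,0,0]],
    [[4,-18,6],[0,0,0]],
    [[4,-20,6],[0,0,0]],
  ],
  fingers=0,
)

```text
time: 3.25
tool_pos: [349.7, -4.3, 411.3]
tcp_rot: [180.0, 0.1, 157.4]
ft_force: [1.1, -0.2, 0.2]
finger_gap: 85.5
grip_force: 0.0
```

```bash
python3 - <<'E'
from h import *
from scipy.spatial.transform import Rotation as R
for t in (25,30): print(t,(R.from_euler('y',-t,degrees=True)*R.from_euler('z',22.6,degrees=True)).as_rotvec())
S={c:snapshot(c) for c in ["scene","side"]}
for c in S:
    im=S[c]["img"].astype(int); r,g,b=im[...,0],im[...,1],im[...,2]
    p=proj(S[c],[606,-49,255]);m=(r>70)&(g<.5*r)&(b<.5*r)
    yy,xx=np.nonzero(m);k=(abs(xx-p[0])<28)&(abs(yy-p[1])<35);xx,yy=xx[k],yy[k]
    print(c,np.round(p))
    for x in sorted(set(xx)): print(x,yy[xx==x].min(),yy[xx==x].max(),end="; ")
    print()
save(S["side"],"sidecrop.png",(300,130,100,130),4)
E
```

```text
25 [-0.08604725 -0.43062443  0.38813407]
30 [-0.10325288 -0.51673019  0.385345  ]
scene [282. 204.]
269 194 198; 270 194 209; 271 195 209; 272 204 209; 273 209 210; 274 209 210; 275 209 210; 276 209 210; 277 209 210; 278 210 210; 279 210 211; 280 210 211; 281 210 211; 282 210 211; 283 211 211; 284 211 212; 285 211 212; 286 211 212; 287 211 212; 288 212 212; 289 212 213; 290 212 213; 291 212 213; 292 199 213; 293 199 213; 294 199 213; 
side [347. 204.]
347 208 212; 348 208 216; 349 208 216; 350 208 215;
```

View pics/sidecrop.png

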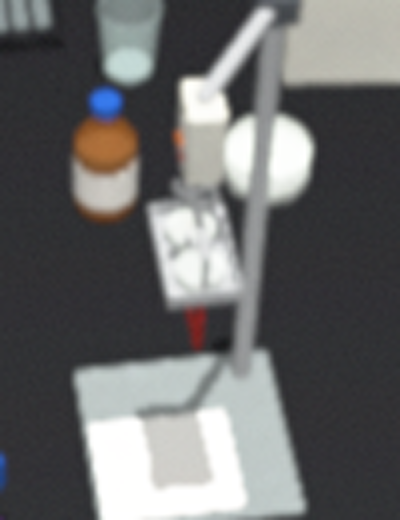

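```bash
python3 - <<'E'
from h import *
S={c:snapshot(c) for c in ["scene","side"]}
for z in (226,232):
  P=[]
  for u in [(270.5,209),(293.2,213)]:
    o,v=ray(S["scene"],(u[0]/640,u[1]/400)); P.append(o+v*(z-o[2])/v[2])
  d=P[1]-P[0];print(z,np.round(P),np.linalg.norm(d),np.degrees(np.arctan2(-d[0],d[1])))
# tray long edges via side view at z~300
s=S["side"]
L=[]
for u in [(150,205),(170,300),(225,200),(243,293)]:
    o,v=ray(s,((300+u[0]/4)/640,(130+u[1]/4)/400)); L.append((o+v*(305-o[2])/v[2])[:2])
for a,b in ((0,1),(2,3)):
    d=L[a]-L[b];print(np.round(L[a]),np.round(L[b]),np.degrees(np.arctan2(-d[0],d[1])))
for n in ("grip","hook_seat","gate"):
  print(n,[(np.round(np.array(r["at"])*[640,400]),round(r["confidence"],2)) for c in S for r in finder.pinpoint(n,c)])
E
```

```text
226 [[608. -86. 226.]
 [599. -19. 226.]] 68.06779959387836 7.576895604364087
232 [[614. -82. 232.]
 [606. -15. 232.]] 67.58081589566844 7.5768956043640765
[575.   8.] [586. -95.] 6.147263367158529
[638.  12.] [646. -89.] 4.046983823905771
grip [(array([295., 212.]), 0.87), (array([244., 204.]), 0.86), (array([244., 174.]), 0.78), (array([311., 284.]), 0.86), (array([254., 319.]), 0.82), (array([297., 246.]), 0.6), (array([324., 182.]), 0.46)]
hook_seat [(array([250., 164.]), 0.93), (array([233., 200.]), 0.8), (array([327., 277.]), 0.97), (array([263., 296.]), 0.95), (array([287., 243.]), 0.79)]
gate [(array([287., 192.]), 0.83), (array([248., 164.]), 0.6), (array([172., 226.]), 0.3), (array([258., 300.]), 0.96), (array([287., 247.]), 0.77), (array([320., 274.]), 0.59)]
```

Emit:
send_rows(
  steps=[
    [[0,-1,0],[-0.01,-0.05,0.04]],
    [[0,-2.4,-0.5],[-0.02,-0.1,0.08]],
    [[0,-4,-1],[-0.03,-0.2,0.15]],
    [[0,-5.5,-1.5],[-0.05,-0.28,0.22]],
    [[0,-7,-2],[-0.07,-0.35,0.3]],
    [[0,-8.4,-2.5],[-0.09,-0.43,0.385]],
    [[0,-8.4,-3],[-0.1,-0.517,0.385]],
    [[0,-8.4,-3.5],[-0.1,-0.517,0.385]],
    [[0,-8.4,-3.5],[-0.1,-0.517,0.385]],
  ],
)

```text
time: 4.88
tool_pos: [356.0, -248.5, 306.9]
tcp_rot: [179.8, 29.5, 179.6]
ft_force: [0.4, 0.3, -0.2]
finger_gap: 85.2
grip_force: 0.0
```

```bash
python3 - <<'E'
from h import *
w=snapshot("wrist");save(w,"w1.png");print(np.round(w["pose"],2).tolist())
for n in ("grip","hook_seat","gate","lower"):
  for r in finder.pinpoint(n,"wrist")[:3]: print(n,np.round(np.array(r["at"])*[640,400]).tolist(),round(r["confidence"],2),[np.round(x,3).tolist() for x in ray(w,r["at"])])
print("exp",proj(w,[472,-256,84]),proj(w,[525,-259,155]))
E
```

```text
[[0.0, -0.69, -0.73, 221.59], [1.0, 0.01, 0.0, -247.88], [0.0, -0.73, 0.69, 394.65], [0.0, 0.0, 0.0, 1.0]]
grip [437.0, 133.0] 0.8 [[221.59, -247.882, 394.649], [0.524, 0.35, -0.777]]
grip [180.0, 13.0] 0.77 [[221.59, -247.882, 394.649], [0.24, -0.357, -0.903]]
grip [305.0, 164.0] 0.71 [[221.59, -247.882, 394.649], [0.635, -0.047, -0.771]]
hook_seat [213.0, 65.0] 0.82 [[221.59, -247.882, 394.649], [0.365, -0.299, -0.882]]
hook_seat [434.0, 145.0] 0.77 [[221.59, -247.882, 394.649], [0.554, 0.343, -0.758]]
hook_seat [309.0, 232.0] 0.59 [[221.59, -247.882, 394.649], [0.788, -0.035, -0.614]]
gate [306.0, 219.0] 0.87 [[221.59, -247.882, 394.649], [0.762, -0.043, -0.647]]
gate [204.0, 54.0] 0.87 [[221.59, -247.882, 394.649], [0.336, -0.318, -0.887]]
gate [437.0, 148.0] 0.8 [[221.59, -247.882, 394.649], [0.559, 0.351, -0.751]]
lower [403.0, 76.0] 0.81 [[221.59, -247.882, 394.649], [0.401, 0.244, -0.883]]
lower [307.0, 156.0] 0.73 [[221.59, -247.882, 394.649], [0.616, -0.038, -0.786]]
lower [250.0, 8.0] 0.58 [[221.59, -247.882, 394.649], [0.242, -0.184, -0.953]]
exp [np.float64(313.0901525121019), np.float64(160.35440257785524)] [np.float64(310.8786606386328), np.float64(229.7908125101524)]
```

View pics/w1.png

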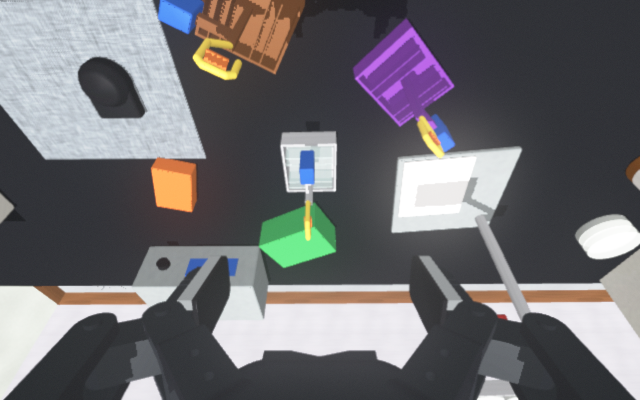

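```bash
python3 - <<'E'
from h import *
S={c:snapshot(c) for c in ["scene","side","wrist"]}
M={"grip":[(472,-256,84)],"hook_seat":[(522,-259,153)],"gate":[(510,-259,140)]}
for n in M:
  rs=[]
  for c in S:
    p=proj(S[c],M[n][0]);q=[r["at"] for r in finder.pinpoint(n,c)]
    q=[a for a in q if np.hypot(a[0]*640-p[0],a[1]*400-p[1])<14]
    if q: rs.append(ray(S[c],q[0]))
    print(n,c,np.round(p),[np.round(np.array(a)*[640,400]).tolist() for a in q])
  if len(rs)>1: print(n,[np.round(x,1) for x in tri(rs)])
# colour blobs
w=S["wrist"]["img"].astype(int);b=(w[...,2]>120)&(w[...,0]<90)
y,x=np.nonzero(b[140:190,290:330]);print("blue",x.min()+290,x.max()+290,y.min()+140,y.max()+140)
yl=(w[...,0]>130)&(w[...,1]>90)&(w[...,2]<70);y,x=np.nonzero(yl[185:245,290:330])
for k in sorted(set(y)): print(k+185,x[y==k].mean()+290,end="; ")
rt=sense();print(rt["tool_pos"])
E
```

```text
grip scene [247. 207.] [[242.0, 207.0]]
grip side [309. 284.] [[310.0, 283.0]]
grip wrist [314. 159.] [[306.0, 164.0]]
grip [array([ 477.3, -263. ,   89.9]), array([6.1, 7.7, 3.2])]
hook_seat scene [236. 198.] []
hook_seat side [324. 274.] [[323.0, 274.0]]
hook_seat wrist [312. 225.] [[308.0, 224.0]]
hook_seat [array([ 519.2, -262.8,  154.8]), array([1.5, 1.5])]
gate scene [238. 199.] [[238.0, 203.0]]
gate side [320. 276.] [[319.0, 275.0]]
gate wrist [312. 211.] [[308.0, 217.0]]
gate [array([ 513. , -258.5,  138.4]), array([8. , 8.7, 7.9])]
blue 301 314 149 181
[ 355.70764226 -249.80762706  307.88862554]
```

Emit:
send_rows(
  steps=[
    [[0.6,-0.1,-1.4],[0,0,0]],
    [[1.2,-0.2,-2.8],[0,0,0]],
    [[1.8,-0.3,-4.2],[0,0,0]],
    [[2.4,-0.4,-5.2],[0,0,0]],
    [[2.97,-0.4,-5.6],[0,0,0]],
    [[2.97,-0.4,-5.6],[0,0,0]],
    [[2.97,-0.4,-5.6],[0,0,0]],
  ],
  fingers=0.3,
)

```text
time: 6.6
tool_pos: [445.4, -261.2, 141.0]
tcp_rot: [179.9, 29.6, 179.4]
ft_force: [-0.7, 0.8, 0.0]
finger_gap: 59.8
grip_force: 0.0
```

```bash
python3 - <<'E'
from h import *
w=snapshot("wrist");save(w,"w2.png")
for n in ("grip","hook_seat"):
  for r in finder.pinpoint(n,"wrist")[:2]:
    o,v=ray(w,r["at"]);z={"grip":86,"hook_seat":153}[n]
    print(n,np.round(np.array(r["at"])*[640,400]).tolist(),round(r["confidence"],2),np.round(o+v*(z-o[2])/v[2]))
s=sense();print(s["tool_pos"],s["tcp_rot"],s["finger_gap"],"exp",proj(w,[476,-262,86]),proj(w,[520,-262,153]))
E
```

```text
grip [576.0, 163.0] 0.94 [ 429. -108.   86.]
grip [314.0, 222.0] 0.8 [ 483. -265.   86.]
hook_seat [316.0, 339.0] 0.57 [ 525. -264.  153.]
[ 445.48577742 -261.67543622  141.56067683] [179.94741823  29.62410586 179.37634265] 60.14522354767481 exp [np.float64(317.9199230874), np.float64(215.7838726481387)] [np.float64(318.66557575370865), np.float64(336.1067284813878)]
```

View pics/w2.png

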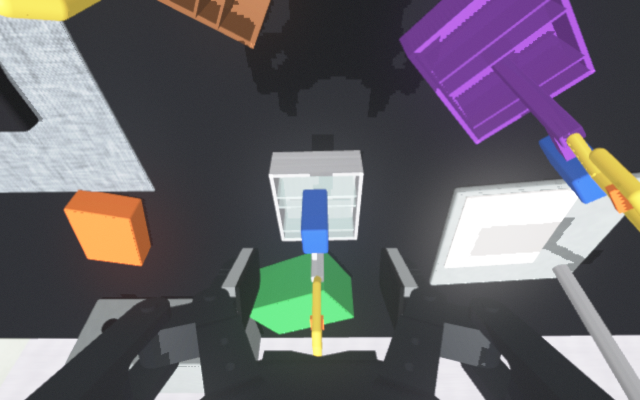

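```bash
python3 - <<'E'
from h import *
w=snapshot("wrist")
im=w["img"].astype(int);b=(im[...,2]>120)&(im[...,0]<90)
y,x=np.nonzero(b[175:265,290:345]);print("blue",x.min()+290,x.max()+290,y.min()+175,y.max()+175)
for X in (472,476,480,484):
  print(X,[np.round(proj(w,[X+a,-264+c,86+z]),1).tolist() for a,z,c in ((-13,-20,-9),(-13,-20,9),(13,20,-9),(13,20,9))])
E
```

```text
blue 302 329 189 253
472 [[303.0, 178.2], [328.3, 178.0], [302.8, 245.9], [329.1, 245.7]]
476 [[303.3, 182.3], [328.2, 182.1], [303.0, 249.2], [329.0, 249.1]]
480 [[303.5, 186.3], [328.2, 186.1], [303.3, 252.5], [328.9, 252.3]]
484 [[303.8, 190.2], [328.1, 190.0], [303.6, 255.7], [328.9, 255.5]]
```

Emit:
send_rows(
  steps=[
    [[0.4,-0.05,-0.6],[0,0,0.01]],
    [[0.8,-0.08,-1.2],[0,0,0.02]],
    [[1.2,-0.08,-1.8],[0,0,0.02]],
    [[1.53,-0.08,-2.36],[0,0,0.02]],
    [[1.53,-0.08,-2.36],[0,0,0.02]],
    [[1.53,-0.08,-2.36],[0,0,0.02]],
  ],
)

```text
time: 7.55
tool_pos: [495.2, -259.1, 73.9]
tcp_rot: [-179.9, 29.0, -179.9]
ft_force: [-0.9, 0.2, 0.9]
finger_gap: 59.7
grip_force: 0.0
```

Emit:
send_rows(
  steps=[
    [[0,0,0],[0,0,0]],
    [[0,0,0],[0,0,0]],
    [[0,0,0],[0,0,0]],
    [[0,0,0],[0,0,0]],
    [[0,0,0],[0,0,0]],
    [[0,0,0],[0,0,0]],
  ],
  fingers=1,
  squeeze=70,
)

```text
time: 8.3
tool_pos: [495.4, -259.4, 73.8]
tcp_rot: [-179.9, 29.0, -179.9]
ft_force: [-5.0, -0.8, 6.3]
finger_gap: 17.2
grip_force: 70.2
```

Emit:
send_rows(
  steps=[
    [[0,0,0.4],[0,0,0]],
    [[0,0,1],[0,0,0]],
    [[0,0,1.8],[0,0,0]],
    [[0,0,2.6],[0,0,0]],
    [[0,0.3,3.4],[0,0,0.02]],
    [[0,1,3.9],[0,0,0.04]],
    [[0,2,4],[0,0,0.06]],
    [[0,3,4],[0,0,0.08]],
    [[0,4,4],[0,0,0.1]],
    [[0,4.6,4],[0,0,0.1]],
  ],
)

```text
time: 9.55
tool_pos: [495.1, -119.5, 194.2]
tcp_rot: [-179.9, 29.0, -174.1]
ft_force: [0.2, -0.2, -2.1]
finger_gap: 17.2
grip_force: 68.9
```

Emit:
send_rows(
  steps=[
    [[0.1,0.5,0],[0,0,0]],
    [[0.1,1.1,0],[0,0,0]],
    [[0.1,1.6,-0.1],[0,0,0]],
    [[0.1,2,-0.2],[0,0,0]],
    [[0.1,2.1,-0.2],[0,0,0]],
    [[0.1,2.1,-0.2],[0,0,0]],
    [[0.1,2.1,-0.2],[0,0,0]],
    [[0.1,2.1,-0.2],[0,0,0]],
  ],
)

```text
time: 10.55
tool_pos: [498.3, -58.2, 187.1]
tcp_rot: [-179.9, 29.0, -174.2]
ft_force: [-0.7, -0.5, -1.4]
finger_gap: 17.2
grip_force: 69.0
```

```bash
python3 - <<'E'
from h import *
S={c:snapshot(c) for c in ["scene","side","wrist"]}
s=sense();print(s["time"],s["tool_pos"],s["tcp_rot"],s["ft_force"])
for n in ("grip","hook_seat","gate","loop_bar"):
  for c in S: print(n,c,[(np.round(np.array(r["at"])*[640,400]).tolist(),round(r["confidence"],2)) for r in finder.pinpoint(n,c)[:4]])
for c in S: print(c,"seat",np.round(proj(S[c],[531,-57,262])),"bar",np.round(proj(S[c],[606,-49,230])))
a=cv2.resize(S["scene"]["img"][130:250,210:330],(400,400),interpolation=2)
b=cv2.resize(S["side"]["img"][150:250,270:370],(400,400),interpolation=2)
cv2.imwrite("pics/stage.png",np.hstack([a,b])[:,:,::-1])
cv2.imwrite("pics/w3.png",S["wrist"]["img"][:,:,::-1])
E
```

```text
10.7 [498.2628805  -57.98446092 187.0529232 ] [-179.94227539   28.95984259 -174.22393301] [-1.20597488 -0.30672654 -2.13655852]
grip scene [([242.0, 175.0], 0.72), ([299.0, 194.0], 0.7), ([293.0, 211.0], 0.56)]
grip side [([310.0, 216.0], 0.93), ([257.0, 317.0], 0.7), ([291.0, 365.0], 0.62), ([299.0, 245.0], 0.6)]
grip wrist [([243.0, 36.0], 0.89), ([321.0, 261.0], 0.67)]
hook_seat scene [([291.0, 185.0], 0.71), ([282.0, 212.0], 0.64), ([248.0, 161.0], 0.61), ([465.0, 317.0], 0.6)]
hook_seat side [([321.0, 203.0], 0.97), ([263.0, 293.0], 0.85), ([289.0, 244.0], 0.69)]
hook_seat wrist []
gate scene [([245.0, 166.0], 0.79), ([289.0, 194.0], 0.6), ([292.0, 186.0], 0.58)]
gate side [([290.0, 246.0], 0.87), ([317.0, 206.0], 0.78), ([259.0, 296.0], 0.74)]
gate wrist [([151.0, 11.0], 0.68)]
loop_bar scene [([282.0, 212.0], 0.9)]
loop_bar side [([348.0, 210.0], 0.59), ([345.0, 207.0], 0.37)]
loop_bar wrist [([133.0, 215.0], 0.42)]
scene seat [291. 187.] bar [282. 211.]
side seat [325. 205.] bar [347. 208.]
wrist seat [313. 453.] bar [316. 404.]
```

View pics/stage.png

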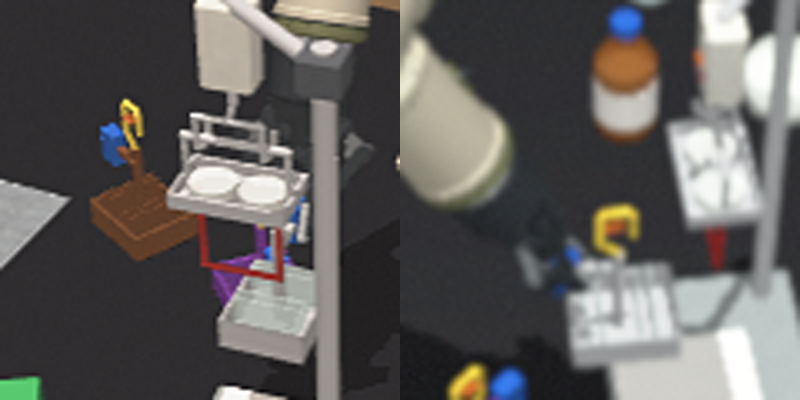

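View pics/w3.png

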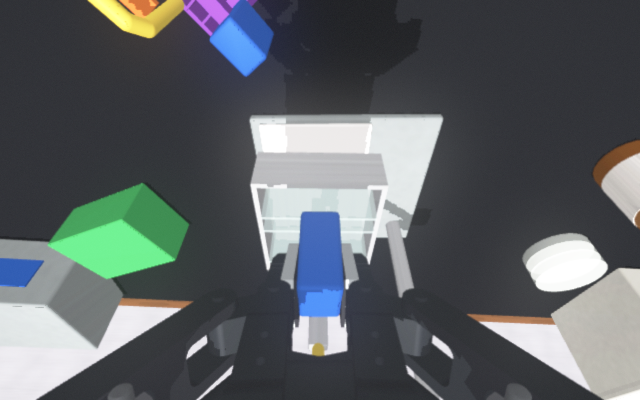

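Emit:
send_rows(
  steps=[
    [[0.2,0.02,0.25],[0,0,0]],
    [[0.5,0.05,0.25],[0,0,0]],
    [[0.8,0.08,0.25],[0,0,0]],
    [[1,0.1,0.25],[0,0,0]],
    [[1,0.1,0.25],[0,0,0]],
    [[1,0.1,0.25],[0,0,0]],
    [[1,0.1,0.25],[0,0,0]],
  ],
)

```text
time: 12.18
tool_pos: [528.1, -54.8, 194.5]
tcp_rot: [-179.9, 29.0, -174.2]
ft_force: [0.8, -0.1, -2.8]
finger_gap: 16.9
grip_force: 68.9
```

```bash
cat > look.py <<'E'
from h import *
from scipy.spatial.transform import Rotation as R
s=sense();t=np.array(s["tool_pos"]);M=R.from_euler('xyz',s["tcp_rot"],degrees=True).as_matrix()
print(s["time"],np.round(t,1),np.round(s["tcp_rot"],1),np.round(s["ft_force"],1),s["finger_gap"])
g=t-19*M[:,2];h=R.from_euler('z',s["tcp_rot"][2]+180,degrees=True).as_matrix()
seat=g+h@[45,0,67];print("kin seat",np.round(seat,1))
S={c:snapshot(c) for c in ["scene","side"]}
for c in S:
    im=S[c]["img"];hsv=cv2.cvtColor(im,cv2.COLOR_RGB2HSV).astype(int);H,s_,v=hsv[...,0],hsv[...,1],hsv[...,2]
    for nm,m,c0,rad in (("yellow",(H>18)&(H<34)&(s_>130)&(v>90),proj(S[c],seat),16),("red",((H<6)|(H>174))&(s_>140)&(v>60),proj(S[c],[606,-49,235]),22)):
        yy,xx=np.nonzero(m);k=np.hypot(xx-c0[0],yy-c0[1])<rad;xx,yy=xx[k],yy[k]
        if len(xx): print(c,nm,"c",np.round(c0,1),len(xx),xx.min(),xx.max(),yy.min(),yy.max(),"mean",xx.mean().round(1),yy.mean().round(1))
    if c=="side":
        for nm,z in (("yellow",seat),):
            A=[proj(S[c],seat+h@np.array(q)) for q in ((-14,0,-20),(-14,0,9),(14,0,9),(14,0,-25))];print("model hook",np.round(A,1).tolist())
        for b in ([606,-49,230],): print("model bar ends",[np.round(proj(S[c],np.array(b)+h@[0,y,0]),1).tolist() for y in(-34,0,34)], "dx 10mm",np.round(np.array(proj(S[c],[616,-49,230]))-proj(S[c],[606,-49,230]),1),"dz10",np.round(np.array(proj(S[c],[606,-49,240]))-proj(S[c],[606,-49,230]),1))
for n in ("hook_seat","loop_bar","top_bar","scale_seat"):
  for c in S: print(n,c,[(np.round(np.array(r["at"])*[640,400],1).tolist(),round(r["confidence"],2)) for r in finder.pinpoint(n,c)[:3]])
E
cat > /dev/null; python3 look.py
```

```text
12.175 [528.1 -54.8 194.5] [-179.9   29.  -174.2] [ 0.8 -0.1 -2.8] 16.897382519585232
kin seat [563.7 -51.1 278.1]
scene yellow c [287.6 188.7] 8 287 291 198 202 mean 289.6 199.6
scene red c [282.3 209.3] 94 269 294 194 213 mean 279.8 206.3
side yellow c [334.8 200.1] 82 327 338 199 210 mean 331.9 203.4
side red c [346.9 207.5] 28 347 350 208 216 mean 348.7 211.2
model hook [[330.5, 204.3], [330.6, 198.8], [339.0, 197.9], [338.7, 204.4]]
model bar ends [[348.5, 216.2], [346.9, 208.4], [345.3, 200.8]] dx 10mm [ 2.9 -0.1] dz10 [ 0.1 -1.9]
hook_seat scene [([249.6, 164.9], 0.95), ([288.3, 188.4], 0.66), ([389.3, 337.7], 0.63)]
hook_seat side [([289.6, 245.7], 0.92), ([258.4, 293.5], 0.78), ([333.1, 147.6], 0.7)]
loop_bar scene [([285.2, 211.3], 0.67)]
loop_bar side [([349.2, 210.4], 0.76), ([352.0, 186.7], 0.58)]
top_bar scene [([280.7, 172.9], 0.95), ([397.9, 287.6], 0.64), ([285.5, 191.5], 0.51)]
top_bar side [([347.3, 180.9], 0.77)]
scale_seat scene [([278.4, 174.7], 0.72)]
scale_seat side [([346.1, 184.4], 0.53)]
```

Emit:
send_rows(
  steps=[
    [[0,0,0.2],[0,0,0]],
    [[0.25,0.03,0.25],[0,0,0]],
    [[0.5,0.05,0.25],[0,0,0]],
    [[0.8,0.08,0.25],[0,0,0]],
    [[1.1,0.11,0.25],[0,0,0]],
    [[1.4,0.14,0.25],[0,0,0]],
    [[1.5,0.15,0.25],[0,0,0]],
    [[1.5,0.15,0.25],[0,0,0]],
    [[1.5,0.15,0.25],[0,0,0]],
  ],
)

```text
time: 13.8
tool_pos: [573.1, -50.2, 201.9]
tcp_rot: [-179.9, 28.9, -174.2]
ft_force: [0.5, -0.8, -2.6]
finger_gap: 17.3
grip_force: 69.0
```

```bash
python3 look.py; python3 - <<'E'
from h import *
a=snapshot("scene");b=snapshot("side")
A=cv2.resize(a["img"][140:240,240:340],(400,500),interpolation=2)
B=cv2.resize(b["img"][165:245,310:374],(400,500),interpolation=2)
cv2.imwrite("pics/ins.png",np.hstack([A,B])[:,:,::-1])
E
```

```text
13.8 [573.1 -50.2 201.9] [-179.9   28.9 -174.2] [ 0.5 -0.8 -2.6] 17.28831201310472
kin seat [608.7 -46.6 285.6]
scene yellow c [281.9 195.7] 38 281 287 197 209 mean 283.2 202.9
scene red c [282.3 209.3] 99 269 294 194 214 mean 279.4 206.8
side red c [346.9 207.5] 11 349 351 208 212 mean 349.8 209.5
model hook [[343.9, 201.6], [344.2, 196.0], [352.6, 195.1], [352.1, 201.7]]
model bar ends [[348.5, 216.2], [346.9, 208.4], [345.3, 200.8]] dx 10mm [ 2.9 -0.1] dz10 [ 0.1 -1.9]
hook_seat scene [([281.1, 197.7], 0.71), ([251.1, 165.1], 0.61)]
hook_seat side [([259.7, 294.3], 0.87), ([345.8, 197.3], 0.74), ([290.5, 243.8], 0.58)]
loop_bar scene [([282.5, 213.3], 0.7)]
loop_bar side [([350.2, 212.3], 0.72)]
top_bar scene [([279.3, 171.9], 0.84), ([204.5, 269.1], 0.5)]
top_bar side [([348.8, 182.0], 0.64)]
scale_seat scene [([279.1, 173.6], 0.65), ([196.7, 195.4], 0.64), ([468.5, 320.4], 0.26)]
scale_seat side [([347.8, 186.8], 0.64)]
```

View pics/ins.png

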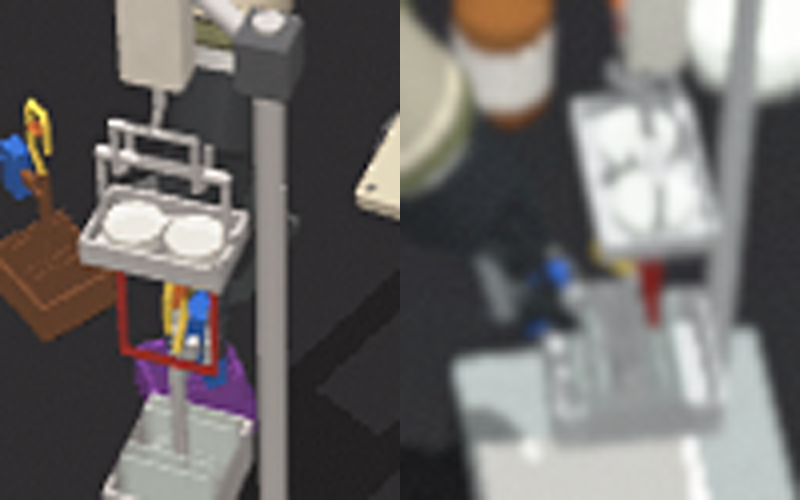

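```bash
python3 - <<'E'
from h import *
from scipy.spatial.transform import Rotation as R
h=R.from_euler('z',5.8,degrees=True).as_matrix()
s=snapshot("scene");d=snapshot("side");w=snapshot("wrist")
for dl in ([0,0,0],[-8,0,-5],[-8,-3,-9],[-4,-3,-9]):
    seat=np.array([608.7,-46.6,285.6])+dl
    f=lambda c,q:np.round(proj(c,seat+h@np.array(q)),1).tolist()
    print(dl,"scene tip end",f(s,(14,0,-28)),"top",f(s,(14,0,9)),"back",f(s,(-14,0,-25)),"wrist top",f(w,(-14,0,9)),f(w,(0,0,12)),f(w,(-14,0,-25)),"grip topface",f(w,(-32,-9,-47)),f(w,(-32,9,-47)),"side blue",f(d,(-45,0,-67)))
print("bar mid scene",proj(s,[606,-49,230]))
im=s["img"];hsv=cv2.cvtColor(im,cv2.COLOR_RGB2HSV).astype(int)
m=(hsv[...,0]>16)&(hsv[...,0]<34)&(hsv[...,1]>120)&(hsv[...,2]>80)
for r in range(194,218): print(r,[c for c in range(270,300) if m[r,c]],end=" ")
hw=cv2.cvtColor(w["img"],cv2.COLOR_RGB2HSV).astype(int);mw=(hw[...,0]>16)&(hw[...,0]<34)&(hw[...,1]>120)&(hw[...,2]>80)
y,x=np.nonzero(mw[300:400,280:360]);print("\nwrist yellow",len(x),x.min()+280,x.max()+280,y.min()+300,y.max()+300)
mb=(hw[...,0]>100)&(hw[...,0]<125)&(hw[...,1]>120);y,x=np.nonzero(mb[190:330,280:360]);print("wrist blue",x.min()+280,x.max()+280,y.min()+190,y.max()+190)
E
```

```text
[0, 0, 0] scene tip end [280.5, 206.7] top [279.9, 196.0] back [284.0, 200.0] wrist top [318.5, 512.4] [318.5, 522.3] [318.7, 401.1] grip topface [298.2, 333.2] [339.3, 333.2] side blue [334.5, 211.2]
[-8, 0, -5] scene tip end [281.9, 206.5] top [281.3, 195.9] back [285.3, 199.8] wrist top [320.8, 492.9] [320.7, 504.3] [320.6, 383.1] grip topface [299.7, 314.3] [341.5, 314.3] side blue [332.1, 212.2]
[-8, -3, -9] scene tip end [281.0, 207.4] top [280.4, 196.8] back [284.4, 200.7] wrist top [312.4, 477.5] [312.8, 489.8] [313.7, 372.5] grip topface [293.3, 305.1] [334.3, 305.2] side blue [332.1, 213.6]
[-4, -3, -9] scene tip end [280.3, 208.2] top [279.7, 197.6] back [283.8, 201.5] wrist top [311.5, 478.0] [312.0, 490.0] [312.9, 375.1] grip topface [292.9, 309.1] [333.1, 309.2] side blue [333.3, 213.6]
bar mid scene [np.float64(282.3678282165846), np.float64(210.71330625073858)]
194 [] 195 [] 196 [] 197 [281, 282, 283] 198 [281, 282, 287] 199 [280, 281, 282, 286] 200 [280, 281, 282, 285, 286] 201 [281, 282, 285] 202 [281, 282, 285, 286] 203 [281, 282, 285, 286] 204 [281, 282, 285] 205 [281, 282, 285] 206 [281, 282, 285] 207 [284, 285] 208 [284, 285] 209 [283, 284, 285] 210 [] 211 [] 212 [] 213 [] 214 [] 215 [] 216 [] 217 [] 
wrist yellow 114 312 323 344 355
wrist blue 296 343 212 316
```

Emit:
send_rows(
  steps=[
    [[0.1,0.01,0],[0,0,0]],
    [[0.1,0.01,-0.2],[0,0,0]],
    [[0.1,0.01,-0.4],[0,0,0]],
    [[0.1,0.01,-0.6],[0,0,0]],
    [[0.1,0.01,-0.8],[0,0,0]],
    [[0.1,0.01,-0.8],[0,0,0]],
    [[0.1,0.01,-0.8],[0,0,0]],
  ],
)

```text
time: 15.42
tool_pos: [576.3, -50.0, 178.2]
tcp_rot: [-179.9, 29.0, -174.2]
ft_force: [0.1, 1.2, -2.9]
finger_gap: 17.2
grip_force: 69.0
```

```bash
cat > l2.py <<'E'
from h import *
from scipy.spatial.transform import Rotation as R
st=sense();h=R.from_euler('z',5.8,degrees=True).as_matrix()
M=R.from_euler('xyz',st["tcp_rot"],degrees=True).as_matrix()
seat=np.array(st["tool_pos"])-19*M[:,2]+h@[45,0,67]+[-8,0,-5]
print(st["time"],"seat",np.round(seat,1),"ft",np.round(st["ft_force"],1),np.round(st["wrist_torque"],2))
s=snapshot("scene");d=snapshot("side")
f=lambda c,q:np.round(proj(c,seat+h@np.array(q)),1).tolist()
print("scene tip end",f(s,(14,0,-28)),"back",f(s,(-14,0,-25)),"bar by model seat-14/seat:",f(s,(0,0,-14)),f(s,(0,0,0)))
H=cv2.cvtColor(s["img"],cv2.COLOR_RGB2HSV).astype(int)
Y=(H[...,0]>16)&(H[...,0]<34)&(H[...,1]>120)&(H[...,2]>80);Rd=((H[...,0]<6)|(H[...,0]>174))&(H[...,1]>140)&(H[...,2]>50)
O=(H[...,0]>=6)&(H[...,0]<=16)&(H[...,1]>140)&(H[...,2]>80)
for r in range(194,224): print(r,"".join("Y" if Y[r,c] else "R" if Rd[r,c] else "o" if O[r,c] else "." for c in range(266,298)))
for n in ("loop_bar","top_bar","scale_seat","hook_seat"):
  for c in ("scene","side"): print(n,c,[(np.round(np.array(r["at"])*[640,400],1).tolist(),round(r["confidence"],2)) for r in finder.pinpoint(n,c)[:2]])
E
python3 l2.py
```

```text
15.425 seat [604.  -46.3 256.8] ft [ 0.1  1.2 -2.9] [-0.05  0.53  0.01]
scene tip end [281.8, 213.8] back [285.2, 207.1] bar by model seat-14/seat: [283.3, 207.0] [283.1, 203.0]
194 oooRR...........................
195 oooRRR..........................
196 ...RRR..........................
197 o.oRRR..........................
198 ooo.RR..........................
199 ooooRR............Y.......RRR...
200 oo..RR...........YYYY......RR...
201 ....RR...........YYYY......RR...
202 ....RR..........YYYYY......RR...
203 ....RR.........YYYYYY.....RRR...
204 ....RR.........YYYoYY......RR...
205 ....RR.........YYoooo......RR...
206 ....RR........YYYoooY......RR...
207 ....RRR........YYooYY.......R...
208 ....RRRR.......YYooY.......RR...
209 .....RRRRRRR...YY..Y........R...
210 .......R.RRRRRoYYo.YY.......R...
211 ..............RYYoRRRRR.....R...
212 ...............YY..RRRRRRRRRR...
213 ...............YY.YY....RRRRR...
214 .................YYY............
215 ..................YY............
216 .................YYY............
217 ..................Y.............
218 ................................
219 ................................
220 ................................
221 ................................
222 ................................
223 ................................
loop_bar scene [([282.5, 213.0], 0.74)]
loop_bar side [([347.5, 211.3], 0.64)]
top_bar scene [([282.2, 174.0], 0.57)]
top_bar side [([347.6, 183.6], 0.63)]
scale_seat scene [([176.4, 228.0], 0.56), ([279.2, 171.2], 0.51)]
scale_seat side [([346.1, 183.3], 0.6)]
hook_seat scene [([283.8, 203.1], 0.91), ([248.7, 161.2], 0.7)]
hook_seat side [([348.1, 205.4], 0.78), ([289.5, 245.6], 0.68)]
```

Emit:
send_rows(
  steps=[
    [[0,0,-0.1],[0,0,0]],
    [[0,0,-0.2],[0,0,0]],
    [[0,0,-0.3],[0,0,0]],
    [[0,0,-0.35],[0,0,0]],
    [[0,0,-0.35],[0,0,0]],
  ],
)

```text
time: 16.55
tool_pos: [576.2, -49.9, 167.5]
tcp_rot: [-179.9, 29.0, -174.2]
ft_force: [0.5, -0.1, -1.5]
finger_gap: 17.1
grip_force: 69.0
```

Emit:
send_rows(
  steps=[
    [[0,0,-0.05],[0,0,0]],
    [[0,0,-0.1],[0,0,0]],
    [[0,0,-0.1],[0,0,0]],
  ],
)

```text
time: 16.92
tool_pos: [576.5, -50.0, 164.8]
tcp_rot: [-179.9, 29.0, -174.2]
ft_force: [-0.4, 1.1, 0.4]
finger_gap: 17.1
grip_force: 69.0
```

Emit:
send_rows(
  steps=[
    [[0,0,-0.05],[0,0,0]],
    [[0,0,-0.1],[0,0,0]],
    [[0,0,-0.1],[0,0,0]],
  ],
)

```text
time: 17.3
tool_pos: [576.4, -50.0, 161.7]
tcp_rot: [-179.9, 29.0, -174.2]
ft_force: [1.2, -0.8, 1.1]
finger_gap: 16.9
grip_force: 69.2
```

Emit:
send_rows(
  steps=[
    [[0,0,-0.05],[0,0,0]],
    [[0,0,-0.1],[0,0,0]],
    [[0,0,-0.1],[0,0,0]],
  ],
)

```text
time: 17.68
tool_pos: [576.3, -50.0, 158.6]
tcp_rot: [-179.9, 29.0, -174.2]
ft_force: [-0.3, 0.2, 2.5]
finger_gap: 17.3
grip_force: 69.3
```

```bash
python3 l2.py; python3 - <<'E'
from h import *
F=[]
for i in range(5): snapshot("scene");F.append(sense()["ft_force"])
print(np.mean(F,0),np.std(F,0))
E
```

```text
17.675 seat [603.9 -46.3 237.2] ft [-0.3  0.2  2.5] [ 0.02 -0.05  0.06]
scene tip end [282.1, 219.2] back [285.5, 212.4] bar by model seat-14/seat: [283.6, 212.4] [283.4, 208.5]
194 ................................
195 ................................
196 ooo.............................
197 oooRRR..........................
198 oooRRR..........................
199 ooooRR..........................
200 oo.RRR..........................
201 ....RR....................RRR...
202 ....RR....................RRR...
203 ....RR....................RRR...
204 ....RR.....................RR...
205 ....RR............YY........R...
206 ....RR...........YYYY.......R...
207 ....RRR..........YYYY.......R...
208 ....RRR.........YYYYY.......R...
209 .....RR........YYYYYY......RR...
210 ....RRR.........YYooo......RR...
211 .....RRRRRRRR..YYYooY.......R...
212 ........RRRRRRRYYoooY.......R...
213 ..............RYYooRRRR.....R...
214 ...............YY..RRRRRRRRRR...
215 ................Y...Y....RRRRR..
216 ...............YY...Y...........
217 ...............YY..Y............
218 ...............YY.YY............
219 ..................YY............
220 ..................YY............
221 .................YYY............
222 ..................Y.............
223 ................................
loop_bar scene [([280.7, 213.6], 0.69)]
loop_bar side [([349.5, 211.2], 0.75), ([333.3, 219.5], 0.4)]
top_bar scene [([278.2, 174.1], 0.69)]
top_bar side [([350.0, 182.9], 0.73)]
scale_seat scene [([279.4, 175.5], 0.51)]
scale_seat side [([347.8, 205.6], 0.72), ([346.7, 187.6], 0.48)]
hook_seat scene [([247.0, 160.7], 0.71), ([284.4, 211.2], 0.57)]
hook_seat side [([260.5, 295.1], 0.73)]
[0.17760139 0.37670228 2.58610125] [0.38359961 0.34639011 0.39711517]
```

Emit:
send_rows(
  steps=[
    [[0,0,-0.04],[0,0,0]],
    [[0,0,-0.08],[0,0,0]],
    [[0,0,-0.08],[0,0,0]],
  ],
)

```text
time: 18.8
tool_pos: [576.3, -49.9, 156.1]
tcp_rot: [-179.9, 29.0, -174.2]
ft_force: [0.5, 0.2, 3.5]
finger_gap: 17.1
grip_force: 69.4
```

Emit:
send_rows(
  steps=[
    [[0,0,-0.04],[0,0,0]],
    [[0,0,-0.05],[0,0,0]],
    [[0,0,-0.05],[0,0,0]],
  ],
)

```text
time: 19.18
tool_pos: [576.3, -49.9, 154.8]
tcp_rot: [-179.9, 29.0, -174.2]
ft_force: [0.0, 0.5, 3.6]
finger_gap: 17.0
grip_force: 69.5
```

```bash
cat > f.py <<'E'
from h import *
F=[]
for i in range(4): s=snapshot("scene");F.append(sense()["ft_force"])
st=sense();print(st["time"],np.round(st["tool_pos"],1),np.mean(F,0).round(2))
H=cv2.cvtColor(s["img"],cv2.COLOR_RGB2HSV).astype(int)
Y=(H[...,0]>16)&(H[...,0]<34)&(H[...,1]>120)&(H[...,2]>80);Rd=((H[...,0]<6)|(H[...,0]>174))&(H[...,1]>140)&(H[...,2]>50)
O=(H[...,0]>=6)&(H[...,0]<=16)&(H[...,1]>140)&(H[...,2]>80)
for r in range(200,226): print(r,"".join("Y" if Y[r,c] else "R" if Rd[r,c] else "o" if O[r,c] else "." for c in range(266,298)))
E
python3 f.py
```

```text
19.375 [576.3 -49.9 154.7] [0.39 0.09 4.45]
200 oo..RR..........................
201 ....RR..........................
202 ....RR....................RRR...
203 ....RRR...................RRR...
204 ....RR.....................RR...
205 ....RR......................R...
206 ....RR............YY........R...
207 ....RRR..........YYYY.......R...
208 ....RRR..........YYYY.......R...
209 .....RR.........YYYYY......RR...
210 ....RRR.........YYYYYY.....RR...
211 .....RRRRRR.....YYooo.......R...
212 .....RRRRRRRRRRYYYooYY......R...
213 ...........RRRRYYYooo.......R...
214 ...............YYoRRRRRRR...R...
215 ................Y..YY.RRRRRRR...
216 ...............YY...Y......RR...
217 ...............YY...Y...........
218 ...............YY..YY...........
219 ...............YY..Y............
220 ..................YY............
221 ..................YY............
222 .................YYY............
223 .................YY.............
224 ................................
225 ................................
```

Emit:
send_rows(
  steps=[
    [[0,0,-0.04],[0,0,0]],
    [[0,0,-0.06],[0,0,0]],
    [[0,0,-0.06],[0,0,0]],
  ],
)

```text
time: 19.75
tool_pos: [576.3, -49.9, 152.9]
tcp_rot: [-179.9, 29.0, -174.2]
ft_force: [1.5, -0.2, 4.9]
finger_gap: 17.3
grip_force: 69.6
```

```bash
python3 f.py
```

```text
19.95 [576.3 -50.  152.9] [0.07 0.34 5.07]
200 oo..RR..........................
201 ....RR..........................
202 ....RR.....................RR...
203 ....RR.....................RR...
204 ....RR.....................RR...
205 ....RR......................R...
206 ....RRR.....................R...
207 ....RRR...........YYY.......R...
208 ....RRR..........YYYY.......R...
209 .....RR.........YYYYY......RR...
210 ....RRR.........YYYYYY......R...
211 .....RRRR.......YYooY.......R...
212 .....RRRRRRRRR.YYYooo......RR...
213 ..........RRRRRYYYoooY......R...
214 ...............YYoRRRRRR....R...
215 ................Y...oRRRRRRRR...
216 ................Y...Y.....RRRR..
217 ................Y...Y...........
218 ...............YY..YY...........
219 ................Y..Y............
220 ................Y.YY............
221 ..................YY............
222 ..................YY............
223 ..................YY............
224 ................................
225 ................................
```

Emit:
send_rows(
  steps=[
    [[0,0,0.2],[0,0,0]],
    [[0,0,0.4],[0,0,0]],
    [[0,0,0.58],[0,0,0]],
    [[0,0,0.58],[0,0,0]],
    [[-0.07,0,0.58],[0,0,0]],
    [[-0.15,-0.02,0.58],[0,0,0]],
    [[-0.15,-0.02,0.58],[0,0,0]],
    [[-0.15,-0.02,0.4],[0,0,0]],
    [[-0.15,-0.02,0.25],[0,0,0]],
    [[-0.15,-0.02,0.2],[0,0,0]],
  ],
)

```text
time: 21.2
tool_pos: [572.0, -50.6, 158.9]
tcp_rot: [-179.9, 29.0, -174.2]
ft_force: [0.2, -0.1, 1.0]
finger_gap: 17.1
grip_force: 69.3
```

Emit:
send_rows(
  steps=[
    [[0,0,-0.05],[0,0,0]],
    [[0,0,-0.1],[0,0,0]],
    [[0,0,-0.13],[0,0,0]],
    [[0,0,-0.13],[0,0,0]],
  ],
)

```text
time: 21.7
tool_pos: [571.9, -50.6, 155.2]
tcp_rot: [-179.9, 29.0, -174.2]
ft_force: [-0.5, 0.4, 3.7]
finger_gap: 17.3
grip_force: 69.4
```

```bash
python3 f.py
```

```text
21.9 [571.9 -50.6 155.2] [-0.18 -0.18  2.75]
200 oo..RR..........................
201 ....RR....................RRR...
202 ....RR.....................RR...
203 ....RR.....................RR...
204 ....RR......................R...
205 ....RRR...........YYY.......R...
206 ....RRR...........YYYY......R...
207 .....RR..........YYYYY......R...
208 ....RRR.........YYYYYY......R...
209 ....RRR.........YYYYYY......R...
210 .....RRRR.......YYoooo......R...
211 .....RRRRRRRRR..YYoooY......R...
212 ..........RRRRRoYYooYY......R...
213 ...............YYYoRRRRR....R...
214 ................YY..oRRRRRRRR...
215 ................YY..Y.....RRRR..
216 ................YY..Y...........
217 ................YY..Y...........
218 ................YY..Y...........
219 ...................YY...........
220 ..................YY............
221 ..................YY............
222 ..................YY............
223 ................................
224 ................................
225 ................................
```

Emit:
send_rows(
  steps=[
    [[0,0,-0.05],[0,0,0]],
    [[0,0,-0.08],[0,0,0]],
    [[0,0,-0.08],[0,0,0]],
  ],
)

```text
time: 22.28
tool_pos: [571.8, -50.5, 152.6]
tcp_rot: [-179.9, 29.0, -174.2]
ft_force: [0.6, 0.2, 3.2]
finger_gap: 17.0
grip_force: 69.5
```

```bash
python3 f.py
```

```text
22.475 [571.8 -50.5 152.7] [ 0.16 -0.44  3.78]
200 oo..RR..........................
201 ....RR.....................RR...
202 ....RR.....................RR...
203 ....RR.....................RR...
204 ....RRR.....................R...
205 ....RRR.....................R...
206 ....RRR...........YYY.......R...
207 .....RR...........YYYY......R...
208 ....RRR..........YYYYY......R...
209 .....RR.........YYYYYY......R...
210 .....RR.........YYYooY......R...
211 .....RRRRRRRR...YYoooo......R...
212 ........RRRRRRRoYYooYY......R...
213 ..............RoYYRRRRR.....R...
214 ................YY.RRRRRRRRRR...
215 ................YY..YY...RRRRR..
216 ................YY..Y...........
217 ................YY..Y...........
218 ................YY..Y...........
219 ................YY.YY...........
220 ...................YY...........
221 ..................YYY...........
222 ..................YY............
223 ................................
224 ................................
225 ................................
```

Force on the bar is now about 6.2 N. I'll carry on down.

Emit:
send_rows(
  steps=[
    [[0,0,-0.05],[0,0,0]],
    [[0,0,-0.07],[0,0,0]],
    [[0,0,-0.07],[0,0,0]],
  ],
)

```text
time: 22.85
tool_pos: [571.8, -50.5, 150.5]
tcp_rot: [-179.9, 29.0, -174.2]
ft_force: [-0.1, -0.8, 3.6]
finger_gap: 17.1
grip_force: 69.6
```

```bash
python3 f.py | head -20
```

```text
23.05 [571.8 -50.5 150.6] [ 0.37 -0.12  4.77]
200 oo..RR..........................
201 ....RR.....................R....
202 ....RR.....................RR...
203 ....RR.....................RR...
204 ....RRR.....................R...
205 ....RRR.....................R...
206 .....RR............YY.......R...
207 ....RRR...........YYYY......R...
208 .....RR..........YYYYY......R...
209 .....RR..........YYYYY......R...
210 .....RR.........YYYYYY......R...
211 .....RRRRRRR....YYYooo......R...
212 .......RRRRRRRRRYYooYY......R...
213 .............RRoYYoRRR......R...
214 ................YYoRRRRRRRRRR...
215 ................YY..YY..RRRRRR..
216 ................YY..Y...........
217 ................YY..Y...........
218 ................YY..Y...........
```

Emit:
send_rows(
  steps=[
    [[0,0,-0.04],[0,0,0]],
    [[0,0,-0.06],[0,0,0]],
    [[0,0,-0.06],[0,0,0]],
  ],
)

```text
time: 23.42
tool_pos: [571.8, -50.6, 148.7]
tcp_rot: [-179.9, 29.0, -174.2]
ft_force: [0.2, -0.6, 5.3]
finger_gap: 17.3
grip_force: 69.7
```

```bash
python3 f.py | head -21
```

```text
23.625 [571.8 -50.5 148.7] [ 0.74 -0.62  4.96]
200 oo..RR..........................
201 ....RR..........................
202 ....RR.....................RR...
203 ....RRR....................RR...
204 ....RRR.....................R...
205 .....RR.....................R...
206 ....RRR.....................R...
207 .....RR...........YYYY......RR..
208 .....RR...........YYYY......R...
209 .....RR..........YYYYY......R...
210 .....RR.........YYYYYY......R...
211 .....RRRRRR.....YYYoYY......R...
212 ......RRRRRRRRRRYYoooo......R...
213 ............RRRoYYoRoo......RR..
214 ................YYoRRRRRRR.RR...
215 ................YY..Yo.RRRRRRR..
216 ................YY..Y......RRR..
217 ................YY..YY..........
218 ................YY..Y...........
219 ................YY..Y...........
```

Emit:
send_rows(
  steps=[
    [[0,0,-0.04],[0,0,0]],
    [[0,0,-0.05],[0,0,0]],
    [[0,0,-0.05],[0,0,0]],
  ],
)

```text
time: 24.0
tool_pos: [571.9, -50.6, 147.4]
tcp_rot: [-179.9, 29.0, -174.2]
ft_force: [0.1, -0.1, 5.1]
finger_gap: 16.9
grip_force: 69.8
```

```bash
python3 f.py | head -21
```

```text
24.2 [571.9 -50.6 147.4] [ 0.25 -0.79  5.63]
200 oo..RR..........................
201 ....RR..........................
202 ....RR.....................RR...
203 ....RRR....................RR...
204 ....RRR.....................R...
205 .....RR.....................R...
206 ....RRR.....................R...
207 .....RR............YY.......R...
208 .....RR...........YYYY......R...
209 .....RR..........YYYYY......R...
210 .....RR..........YYYYY......R...
211 .....RRRRR......YYYYYY......R...
212 .....RRRRRRRRRR.YYYooo......R...
213 ...........RRRRRYYoRRo......R...
214 ................YYoRRRRRR...RR..
215 ................YY...oRRRRRRRR..
216 ................YY..Y......RRR..
217 ................YY..Y...........
218 ................YY..Y...........
219 ................YY..Y...........
```

Emit:
send_rows(
  steps=[
    [[0,0,-0.03],[0,0,0]],
    [[0,0,-0.04],[0,0,0]],
    [[0,0,-0.04],[0,0,0]],
  ],
)

```text
time: 24.58
tool_pos: [571.3, -50.4, 145.3]
tcp_rot: [-180.0, 28.9, -174.2]
ft_force: [0.5, -1.5, 2.2]
finger_gap: 16.9
grip_force: 69.6
```

```bash
python3 f.py | head -21
```

```text
24.775 [571.6 -50.5 145.7] [-0.31 -0.7   1.83]
200 oo..RR..........................
201 ....RR.....................RR...
202 ....RR.....................RR...
203 ....RR.....................RR...
204 ....RR......................R...
205 ....RR......................R...
206 ....RRR.....................R...
207 ....RRR.....................R...
208 .....RR...........YYYY......R...
209 ....RRR...........YYYY......R...
210 .....RRRRR.......YYYYY......R...
211 .....RRRRRRRRRR.YYYYYY......R...
212 ...........RRRRRYYYooo......R...
213 ................YYYRRRRR....R...
214 ................YYooRoRRRRRRR...
215 ................YYooYY.....RR...
216 ................YYooY...........
217 ................YY..Y...........
218 ................YY..YY..........
219 ................YY..Y...........
```

Emit:
send_rows(
  steps=[
    [[0.05,0,0.05],[0,0,0]],
    [[0.1,0.01,0.08],[0,0,0]],
    [[0.1,0.01,0.09],[0,0,0]],
    [[0.1,0.01,0.09],[0,0,0]],
    [[0.1,0.01,0.09],[0,0,0]],
    [[0.1,0.01,0.09],[0,0,0]],
  ],
)

```text
time: 25.52
tool_pos: [574.6, -50.2, 148.5]
tcp_rot: [-179.9, 28.9, -174.2]
ft_force: [-0.3, 0.8, 0.7]
finger_gap: 17.2
grip_force: 69.5
```

```bash
python3 f.py | head -24; python3 - <<'E'
from h import *
a=snapshot("scene");b=snapshot("side")
A=cv2.resize(a["img"][170:245,250:310],(400,500),interpolation=2)
B=cv2.resize(b["img"][165:245,310:374],(400,500),interpolation=2)
cv2.imwrite("pics/snap.png",np.hstack([A,B])[:,:,::-1])
E
```

```text
25.725 [574.7 -50.2 148.6] [0.52 0.03 0.78]
200 oo.RRR....................RRR...
201 ...RRR....................RR....
202 ....RR....................RR....
203 ....RR....................RR....
204 ....RR.....................RR...
205 ....RR.....................RR...
206 ....RR.....................R....
207 ....RR.............Y.......RR...
208 ....RR............YYY......RR...
209 ....RRR..........YYYYY.....RR...
210 ....RRRRRR.......YYYYY.....RR...
211 .....RRRRRRRRRR.YYYYYY.....RR...
212 ...........RRRRoYYoRoo.....RR...
213 ...............oYYRRRRRR...RR...
214 ...............YYYoooRRRRRRRR...
215 ...............YYYooY.....RRR...
216 ...............YYYoYY...........
217 ................YY..Y...........
218 ................YY..Y...........
219 ................YY..Y...........
220 ................Y..YY...........
221 ................Y..Y............
222 ..................YY............
```

View pics/snap.png

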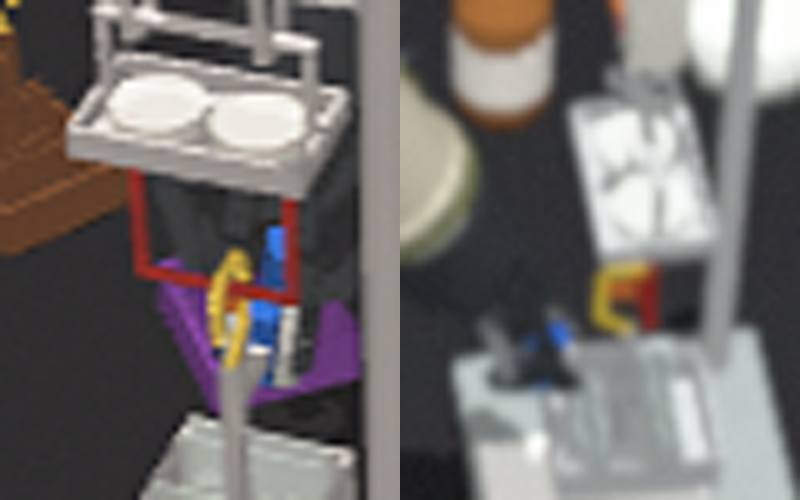

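Emit:
send_rows(
  steps=[
    [[0,0,0.03],[0,0,0]],
    [[0,0,0.03],[0,0,0]],
    [[0,0,0.03],[0,0,0]],
    [[0,0,0.03],[0,0,0]],
    [[0,0,0.03],[0,0,0]],
    [[0,0,0.03],[0,0,0]],
  ],
  squeeze=20,
)

```text
time: 26.58
tool_pos: [574.7, -50.2, 149.5]
tcp_rot: [-179.9, 29.0, -174.2]
ft_force: [-0.1, -0.6, 0.3]
finger_gap: 16.8
grip_force: 69.4
```

Emit:
send_rows(
  steps=[
    [[0,0,0],[0,0,0]],
    [[0,0,0],[0,0,0]],
    [[0,0,0],[0,0,0]],
    [[0,0,0],[0,0,0]],
  ],
  fingers=0.5,
)

```text
time: 27.08
tool_pos: [574.7, -50.2, 149.6]
tcp_rot: [-179.9, 29.0, -174.2]
ft_force: [-0.2, -0.1, -1.2]
finger_gap: 42.2
grip_force: 0.0
```

```bash
python3 f.py | head -24; python3 - <<'E'
from h import *
w=snapshot("wrist");h=cv2.cvtColor(w["img"],cv2.COLOR_RGB2HSV).astype(int)
mb=(h[...,0]>100)&(h[...,0]<125)&(h[...,1]>120);y,x=np.nonzero(mb[190:330,260:380]);print("wrist blue",x.min()+260,x.max()+260,y.min()+190,y.max()+190,sense()["finger_gap"])
E
```

```text
27.275 [574.8 -50.2 149.5] [ 0.36 -0.03  0.29]
200 oo.RRR....................RRR...
201 ....RR....................RR....
202 ....RR.....................R....
203 ....RR....................RRR...
204 ....RR.....................RR...
205 ....RR.....................R....
206 ....RR.....................R....
207 ....RR.............Y.......R....
208 ....RR............YYY...........
209 ....RRR..........YYYY......R....
210 ....RRRRRRRR....YYYYY......R....
211 ......RRRRRRRRRRYYYYY......R....
212 ............RRRoYYoRRR.....RR...
213 ................YYRRRRRRRRRRR...
214 ................YYooo..RRRRRR...
215 ................YYooY...........
216 ................YY.YY...........
217 ................YY..Y...........
218 ................YY.YY...........
219 ................YY.YY...........
220 ................YYYY............
221 ................Y.YY............
222 ..................YY............
wrist blue 298 344 211 312 42.39246529013935
```

Emit:
send_rows(
  steps=[
    [[-0.15,-0.015,0.2],[0,0,0]],
    [[-0.35,-0.035,0.5],[0,0,0]],
    [[-0.6,-0.06,0.9],[0,0,0]],
    [[-0.9,-0.09,1.4],[0,0,0]],
    [[-1.3,-0.13,2],[0,0,0]],
    [[-1.9,-0.19,2.7],[0,0,0]],
    [[-2.6,-0.26,3.2],[0,0,0]],
    [[-3.4,-0.34,3.5],[0,0,0]],
    [[-4.2,-0.42,3.7],[0,0,0]],
    [[-5,-0.5,4],[0,0,0]],
  ],
)

```text
time: 28.58
tool_pos: [431.6, -67.7, 270.2]
tcp_rot: [179.8, 28.5, -174.2]
ft_force: [15.4, -3.5, 14.1]
finger_gap: 43.1
grip_force: 0.0
```

Emit:
send_rows(
  steps=[
    [[-0.5,0,0.5],[0,0,0]],
    [[-0.5,0,0.5],[0,0,0]],
    [[-0.5,0,0.5],[0,0,0]],
    [[-0.5,0,0.5],[0,0,0]],
    [[-0.5,0,0.5],[0,0,0]],
    [[-0.5,0,0.5],[0,0,0]],
    [[-0.5,0,0.5],[0,0,0]],
    [[-0.5,0,0.5],[0,0,0]],
    [[-0.5,0,0.5],[0,0,0]],
    [[-0.5,0,0.5],[0,0,0]],
  ],
)

```text
time: 29.82
tool_pos: [426.7, -71.0, 286.0]
tcp_rot: [179.6, 28.1, -174.2]
ft_force: [-0.5, 0.7, -0.8]
finger_gap: 43.0
grip_force: 0.0
```

```bash
cat > sw.py <<'E'
from h import *
L=[]
for i in range(10):
    s=snapshot("side");L.append(s["img"].astype(int))
D=[np.abs(L[i+1]-L[i])[165:260,310:374].max() for i in range(9)];print("frame diffs",D,np.abs(L[9]-L[0])[165:260,310:374].max(),sense()["time"])
E
python3 f.py; python3 sw.py; python3 - <<'E'
from h import *
a=snapshot("scene");b=snapshot("side")
A=cv2.resize(a["img"][145:245,245:325],(400,500),interpolation=2)
B=cv2.resize(b["img"][165:245,310:374],(400,500),interpolation=2)
cv2.imwrite("pics/end.png",np.hstack([A,B])[:,:,::-1])
E
```

```text
30.025 [426.6 -71.  286. ] [-0.05 -0.35  0.03]
200 oo.RRR....................RRR...
201 ....RR....................RRR...
202 ....RR....................RRR...
203 ....RR....................RRR...
204 ....RR.....................RR...
205 ....RR.....................R....
206 ....RR.....................R....
207 ....RR.............YY...........
208 ....RR............YYY...........
209 ....RRRR.........YYYY......R....
210 .....RRRRRRR.....YYYY......RR...
211 .......RRRRRRRRRYYYYY......RR...
212 .............RRoYYoRRR.....RR...
213 ................YYRRRRRRRRRRR...
214 ...............YYYooo...RRRRR...
215 ................YYooY...........
216 ................Y..YY...........
217 ................Y...Y...........
218 ................YY.YY...........
219 ................YY.YY...........
220 ................Y..YY...........
221 ..................YY............
222 ..................YY............
223 ..................YY............
224 ..................Y.............
225 ................................
frame diffs [np.int64(14), np.int64(8), np.int64(7), np.int64(6), np.int64(23), np.int64(8), np.int64(9), np.int64(10), np.int64(6)] 20 30.525
```

Emit:
send_rows(
  steps=[
    [[0,0,0],[0,0,0]],
    [[0,0,0],[0,0,0]],
    [[0,0,0],[0,0,0]],
    [[0,0,0],[0,0,0]],
    [[0,0,0],[0,0,0]],
    [[0,0,0],[0,0,0]],
    [[0,0,0],[0,0,0]],
    [[0,0,0],[0,0,0]],
    [[0,0,0],[0,0,0]],
    [[0,0,0],[0,0,0]],
  ],
)

```text
time: 31.88
tool_pos: [426.6, -71.0, 286.0]
tcp_rot: [179.6, 28.1, -174.2]
ft_force: [-0.0, -0.3, -0.2]
finger_gap: 43.2
grip_force: 0.0
```

Emit:
send_rows(
  steps=[
    [[0,0,0],[0,0,0]],
    [[0,0,0],[0,0,0]],
    [[0,0,0],[0,0,0]],
    [[0,0,0],[0,0,0]],
    [[0,0,0],[0,0,0]],
    [[0,0,0],[0,0,0]],
    [[0,0,0],[0,0,0]],
    [[0,0,0],[0,0,0]],
    [[0,0,0],[0,0,0]],
    [[0,0,0],[0,0,0]],
  ],
)

```text
time: 33.12
tool_pos: [426.6, -71.0, 286.0]
tcp_rot: [179.6, 28.1, -174.2]
ft_force: [0.1, 0.0, -0.2]
finger_gap: 42.6
grip_force: 0.0
```

```bash
python3 sw.py; python3 - <<'E'
from h import *
a=snapshot("scene");b=snapshot("side")
A=cv2.resize(a["img"][145:245,245:325],(400,500),interpolation=2)
B=cv2.resize(b["img"][165:245,310:374],(400,500),interpolation=2)
cv2.imwrite("pics/end.png",np.hstack([A,B])[:,:,::-1])
E
```

```text
frame diffs [np.int64(6), np.int64(7), np.int64(16), np.int64(8), np.int64(9), np.int64(16), np.int64(12), np.int64(7), np.int64(7)] 8 33.625
```

View pics/end.png

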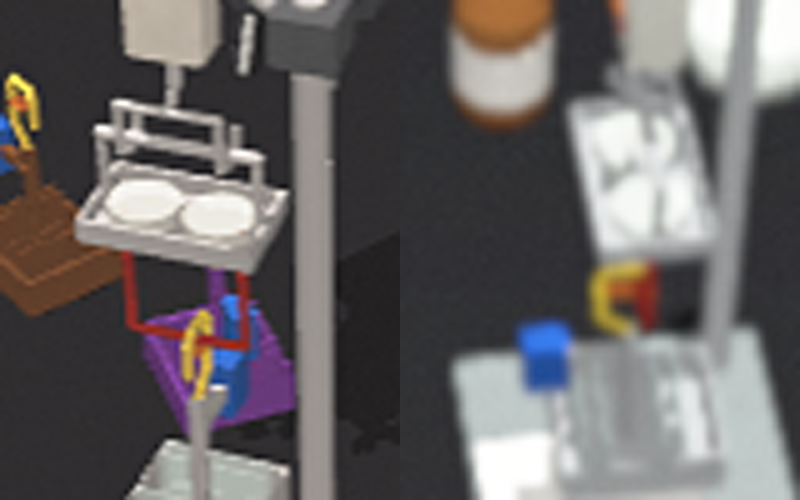

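The picture shows both carriers hanging, with the red bar at (200,338) in the top of the hook and the gate shut below it. The gripper is clear. I'll let it settle a little longer before handing in.

Emit:
send_rows(
  steps=[
    [[0,0,0],[0,0,0]],
    [[0,0,0],[0,0,0]],
    [[0,0,0],[0,0,0]],
    [[0,0,0],[0,0,0]],
    [[0,0,0],[0,0,0]],
    [[0,0,0],[0,0,0]],
    [[0,0,0],[0,0,0]],
    [[0,0,0],[0,0,0]],
    [[0,0,0],[0,0,0]],
    [[0,0,0],[0,0,0]],
  ],
)

```text
time: 34.98
tool_pos: [426.6, -71.0, 286.0]
tcp_rot: [179.6, 28.1, -174.2]
ft_force: [0.4, 0.1, 0.4]
finger_gap: 42.6
grip_force: 0.0
```

Emit:
send_rows(
  steps=[
    [[0,0,0],[0,0,0]],
    [[0,0,0],[0,0,0]],
    [[0,0,0],[0,0,0]],
    [[0,0,0],[0,0,0]],
    [[0,0,0],[0,0,0]],
    [[0,0,0],[0,0,0]],
    [[0,0,0],[0,0,0]],
    [[0,0,0],[0,0,0]],
    [[0,0,0],[0,0,0]],
    [[0,0,0],[0,0,0]],
  ],
)

```text
time: 36.22
tool_pos: [426.6, -71.0, 286.0]
tcp_rot: [179.6, 28.1, -174.2]
ft_force: [0.6, -0.1, 0.4]
finger_gap: 42.7
grip_force: 0.0
```

```bash
python3 sw.py; python3 -c "
from bench import order
print(order.hand_in())"
```

```text
frame diffs [np.int64(8), np.int64(6), np.int64(8), np.int64(13), np.int64(12), np.int64(10), np.int64(7), np.int64(9), np.int64(15)] 14 36.725
the job is handed in; nothing more can be done
None
```

The lower carrier hangs from the upper one with the red bar past the gate in the top of the hook, the gripper is clear, and the job was handed in at about 37 s; I judged the overload limit from wrist force (about 8 N, some 15 mm of the 18 mm), not from the pointer.

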